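# Close the tube clamping jig and hold it shut

## Robot

A 7-joint arm with a two-finger parallel gripper is mounted at the origin on a cart in front of the work surface, level with it; the furniture and walls round the work are solid. World frame = base frame: x ahead of the robot, y to its left, z up, the work surface at z = 0. Lengths are in m, angles in rad, forces in N, time in s.
With the tool pointing down it reaches from about 0.425 to 0.875 m from the base axis. Payload 4.7 kg.
Tool frame: the origin (TCP) lies at the very end of the fingers, on their centre line; the grasp point (between the pads) lies 19 mm behind it; z points along the fingers, y is the line along which they close (so a half turn about z gives the same grasp; the last joint's range is limited). The gripper opens to 87 mm and grips with 3 to 60 N. Pads are 19 mm wide; open, the fingers measure 117 mm over their backs; the gripper's body (75 mm by 190 mm) begins 51 mm behind the grasp point.
Start: joints at [1.316, 0.321, -0.07, 1.45, 0.023, 1.371, -0.057], TCP at [0.173, -0.627, 0.223] pointing down, gripper open.
Joint ranges: [-2.86, 2.86], [-0.3, 2.09], [-1.38, 1.24], [0.06, 2.45], [-1.56, 4.7], [0.09, 2.05], [-2.69, 2.69]. Speed limits (rad/s): [2.57, 2.57, 3.14, 3.14, 3.14, 3.14, 3.14].

## Interface

Orientations are given as a rotation vector (axis times angle).
In Python, from bench import ctrl, get_image, job gives the robot as it stands.
- The arm moves only by the shell command python3 -m crank 'ROWS' [FORCE]. ROWS is JSON, a list that holds one entry, the list of rows, each a list of 5 numbers: the shift along the tool's x, y, z in mm, then the turn about the tool's z in rad, then the closure, from -1 (fully open) to 1 (shut), so that 0 is half open. A call has 1 to 10 rows; each row shifts and turns the commanded pose from where the row before left it, along the tool's axes as they then stand; what a row does not reach is not made up. A row lasts 1/12 s, in which the tool goes at most 41.7 mm and 7.16 degrees, less where a joint would pass 70% of its speed; a pose out of reach is approached as far as the arm can. A call with a gripper value outside its range is refused whole. The fingers move at their own pace and stop on an object; FORCE is the grip in N (left out, the last holds). Time passes only in rows, so rows that do not move let the fingers close. It gives the time, the measured TCP pose, the force, the opening and the grip force at its end, in the units of the state.
- ctrl.get_state(): the state, without advancing time (a new reading comes with each control period).
- get_image(name): name is "side" or "top" or "wrist"; returns a dict with "pixels" (400x640x3 uint8, red, green, blue), "fx", "fy", "cx", "cy" (pixels), "T" (4x4, takes a point from camera to world coordinates); the wrist camera has in their place "T_tool_cam" (4x4, takes a point from camera to tool coordinates, whose origin is the TCP and whose axes are the flange's). Camera axes: x right, y down, z forward; pixel columns grow to the right and rows downward; lengths in m; the calibration is good to about 2 mm. A picture is of the moment at which its call begins: read the wrist's pose just before it. There is no depth.
- job.close_job(): hands the job in; it is judged then, once.
The state is a dict: "time": time; "joint_positions": joint angles; "qd": joint speeds; "joint_torque": joint torques, N m; "position": TCP position; "tool_rot": TCP orientation; "ft_force": force on the tool from outside, world axes, zero at the start; "torque": the same for the moment, N m; "grip_width": opening from 0.0 (shut) to 1.0 (fully open); "grip_force": force on a finger pad.
Only numpy, scipy, OpenCV 4.12 (cv2) and the standard library are available. Lean on these libraries where they do the work, as an engineer would, in place of code of your own. Each camera call takes 0.05 s, during which the arm holds its last target. There are 200 camera calls.

## Task

Lay the short grey alloy tube in the orange V-blocks of the blue jig, centred end to end, and let go of it. Then take the jig's aluminium cover by its black handle, work it over the two locating pins until it drops on, and press it down fully home on its posts, squeezing the tube against the springs. Finish while holding the cover pressed down, because it springs up if let go; leave the other things on the bench where they are.

Things in the scene. Friction and masses are not known exactly. Their poses are not given: they have to be found in the camera images.
- tube_center (a point): centre of the loose alloy tube (grey, plain, 75 mm long, 25.4 mm outside diameter, about 60 g); it lies on the bench, its y axis along the tube, centre 12.7 mm above the bench
- cover: the loose jig cover: flat aluminium plate 70 mm (x) by 186 mm (y), 22 mm thick, about 0.35 kg, black bar handle on top; origin at the centre of its flat underside. Two blind sockets in the underside, hidden from above, at y = +75 and -75 mm, x = 0: 14 mm diameter, 18 mm deep, 1 mm lead-in chamfer. Either way round fits. It starts lying on the bench, handle up
- cover_grip (a point): centre of the cover's black handle, 44 mm above the cover's underside and over its middle, axes as the cover; the handle is 24 mm thick (x), 60 mm long (y) and stands from 22 to 66 mm above the underside; pinch it across x
- jig_seat (a point): middle of the fixed blue jig (base 110 mm along x, 200 mm along y, 10 mm thick) at its seat height, 46 mm above the bench. At y = +75 and -75 mm, x = 0, stand 26 mm aluminium posts whose tops, level with this point, are the cover's seat; on each a steel locating pin, 12 mm diameter, 1.5 mm chamfer, rises 16 mm
- jig_v (a point): where the centre of a tube lying in the raised saddle belongs: 7.7 mm below jig_seat, axes as the jig. The saddle is two orange 45-degree V-blocks at x = +26 and -26 mm, each 14 mm wide in x, a 38 mm gap between them for the fingers; the tube lies along x, its top then 5 mm above the seat. The V-blocks end 2 mm below this point
- saddle (a joint): how far the sprung saddle is pressed down, m: 0 = up, 0.005 = cover fully home on the tube, 0.008 = stop; the spring resists with about 5 N at 0 and 11 N at 0.005
- tape_measure: bystander: orange pocket tape measure, 36x74x62 mm; origin under its centre. Just to its left, behind the jig, stands a fixed black and grey socket 215 mm tall and about 130 mm across, centred near x = 0.645, y = 0.12: carry things round it on the robot's side or over it
- lug: bystander: nickel four-arm adapter, 73x73x15 mm; origin under its centre
- film_cutter: bystander: blue film cutter, 25x136x21 mm; origin under its centre
- collar: bystander: black clamping collar, 40x48x12 mm; origin under its centre
- marker: bystander: red and black marker, 19x137x19 mm; origin under its centre
There are look-alikes about, which are no part of the job. Of the things that look like the part that bears tube_center, the largest one is meant.

How it is judged:
By the outcome, as a careful person would: the job done as asked, in the order asked, and still so for the second after the job is handed in, while the arm keeps its last pose, push and grip.
It also fails if it takes over 67 s, if anything falls off the work surface, if the arm or the gripper's body presses on something with over 40 N, if the wrist force passes 120 N, or if a joint passes its speed limit or range.

## Working session

There is one attempt and no reset: what is moved stays moved. The work goes in short steps, Python scripts to look and compute and a shell command to move; the robot and the scene stay as the last step left them, time stands still between calls to the robot, and variables do not carry over. Pictures are saved under pics/ and viewed, at most 10 in all, crops included, and the job is handed in when it is done.

```bash
mkdir -p pics; ls; cat > h.py <<'E'
import numpy as np,cv2,pickle
from bench import ctrl,get_image,job
def grab(n,f):
    s=ctrl.get_state(); d=get_image(n); d['state']=s
    cv2.imwrite('pics/'+f+'.png',cv2.cvtColor(d['pixels'],cv2.COLOR_RGB2BGR))
    pickle.dump(d,open('pics/'+f+'.pkl','wb')); return d
def load(f): return pickle.load(open('pics/'+f+'.pkl','rb'))
def T(d):
    if 'T' in d: return np.array(d['T'])
    from scipy.spatial.transform import Rotation as R
    M=np.eye(4);M[:3,:3]=R.from_rotvec(d['state']['tool_rot']).as_matrix();M[:3,3]=d['state']['position']
    return M@np.array(d['T_tool_cam'])
def ray(d,u,v,z):
    M=T(d);r=M[:3,:3]@np.array([(u-d['cx'])/d['fx'],(v-d['cy'])/d['fy'],1]);o=M[:3,3]
    return o+r*(z-o[2])/r[2]
def proj(d,p):
    q=np.linalg.inv(T(d))@np.append(p,1);return np.array([d['fx']*q[0]/q[2]+d['cx'],d['fy']*q[1]/q[2]+d['cy']])
E
python3 - <<'E'
from h import *
np.set_printoptions(precision=3,suppress=True)
for n in('top','side','wrist'):
    d=grab(n,n+'0');print(n,d['fx'],d['cx'],d['cy'],T(d).tolist())
print(ctrl.get_state())
E
```

```text
pics
top 441.5152801482919 311.76508606453996 200.8551595223087 [[-0.028813054841972142, -0.9927782434925689, 0.11645242427052792, 0.36839021765858293], [-0.9995692697696109, 0.02926619452445597, 0.002182839962943054, 0.09568926143256382], [-0.0055751953257817235, -0.11633937040342894, -0.993193872358873, 1.3048199919443464], [0.0, 0.0, 0.0, 1.0]]
side 458.98439883143294 315.85289055654545 196.6081966602971 [[-0.9988617703174408, -0.006503992430958271, 0.04725316794423629, 0.4530326029410627], [-0.04643168639749157, 0.3593967998124157, -0.9320289903124684, 1.3707590508553917], [-0.010920727841731164, -0.9331621715259638, -0.35928971504393836, 0.5426477957372191], [0.0, 0.0, 0.0, 1.0]]
wrist 298.9773396854711 319.7339677777 199.6957489003885 [[0.2660708366241777, -0.9225538726340518, -0.2794649566332455, 0.24931169077796056], [-0.963952369610934, -0.25508327530685865, -0.07568587569810213, -0.6064758844615555], [-0.0014625387425138113, 0.2895287114374617, -0.9571682120890702, 0.38385153943265504], [0.0, 0.0, 0.0, 1.0]]
{'time': 0.15, 'joint_positions': array([ 1.316,  0.322, -0.07 ,  1.451,  0.023,  1.371, -0.057]), 'qd': array([ 0.002, -0.003, -0.002, -0.004,  0.001, -0.001,  0.002]), 'joint_torque': array([  0.001, -49.179,  -0.404, -31.288,  -0.064,   0.041,   0.   ]), 'position': array([ 0.172, -0.626,  0.222]), 'tool_rot': array([-3.112, -0.421,  0.   ]), 'ft_force': array([ 0.296,  0.634, -0.423]), 'torque': array([-0.035,  0.002, -0.039]), 'grip_force': 0.0, 'grip_width': 1.005848779725396}
```

View pics/top0.png

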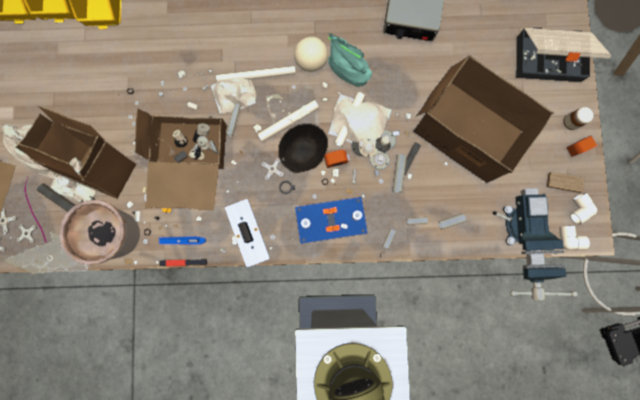

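View pics/side0.png

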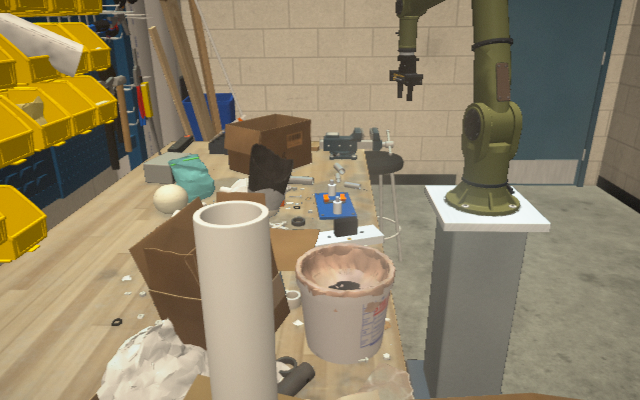

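```bash
python3 - <<'E'
from h import *
np.set_printoptions(precision=3,suppress=True)
d=load('top0')
im=cv2.cvtColor(d['pixels'],cv2.COLOR_RGB2BGR)
cv2.imwrite('pics/c1.png',cv2.resize(im[130:270,220:480],None,fx=3,fy=3,interpolation=cv2.INTER_CUBIC)[:, :800])
hsv=cv2.cvtColor(im,cv2.COLOR_BGR2HSV)
def blobs(m,z,name,amin=25):
    cs,_=cv2.findContours(m,cv2.RETR_EXTERNAL,cv2.CHAIN_APPROX_NONE)
    for c in cs:
        if cv2.contourArea(c)<amin: continue
        (u,v),_,_=cv2.minAreaRect(c)
        if not(215<u<490 and 140<v<270): continue
        P=np.array([ray(d,*q[0],z)[:2] for q in c],np.float32)*1000
        r=cv2.minAreaRect(P)
        print(name,np.round([u,v]),np.round(r[0],1),np.round(r[1],1),round(r[2],1))
blobs(cv2.inRange(hsv,(100,120,60),(125,255,255)),0.01,'blue')
blobs(cv2.inRange(hsv,(3,150,150),(15,255,255)),0.04,'orange',5)
blobs(cv2.inRange(hsv,(0,0,200),(180,30,255)),0.022,'white')
blobs(cv2.inRange(hsv,(0,0,0),(180,120,50)),0.066,'black')
blobs(cv2.inRange(hsv,(0,0,85),(180,28,170)),0.0127,'grey')
E
```

```text
blue [331. 220.] [462.9  44.8] [106.4 196.3] 7.0
orange [332. 228.] [436.7  41.4] [31.5 11.4] 88.3
orange [330. 211.] [486.9  48.1] [12.5 32.9] 5.5
orange [336. 157.] [644.7  24.7] [35.  58.9] 11.7
white [305. 223.] [455.3 119.3] [20.6 18.5] 43.4
white [357. 215.] [474.2 -31.3] [18.5 20.8] 43.1
white [244. 233.] [429.9 296.8] [186.8  84.4] 19.6
white [335. 172.] [600.9  27.6] [11.8 20.9] 88.0
white [272. 168.] [618.6 211.9] [39.3 34.2] 10.2
black [303. 148.] [667.2 119.2] [132.  134.6] 88.3
grey [313. 246.] [386.1  98.8] [81.7 37.7] 88.3
grey [392. 239.] [ 401.2 -131.1] [44.  65.1] 59.4
grey [452. 221.] [ 448.4 -309.4] [20.2 81.3] 16.6
grey [286. 187.] [564.9 175. ] [38.8 41. ] 37.4
grey [379. 168.] [ 612.8 -104.6] [56.6 44.3] 85.2
grey [401. 173.] [ 594.3 -167.4] [ 27.7 117.7] 77.8
```

View pics/c1.png

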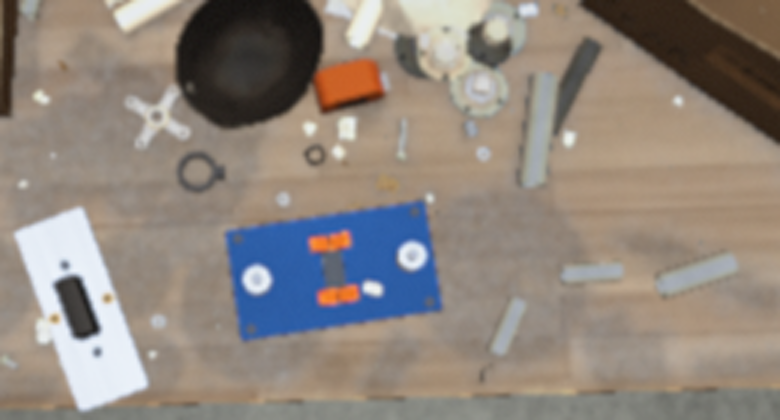

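```bash
python3 -m crank '[[[30,-24,0,0,-1],[30,-24,0,0,-1],[30,-24,0,0,-1],[30,-24,0,0,-1],[30,-24,0,0,-1],[30,-24,0,0,-1],[30,-24,0,0,-1],[30,-24,0,0,-1],[30,-24,0,0,-1],[30,-24,0,0,-1]]]' && python3 -m crank '[[[30,-24,0,0,-1],[30,-24,0,0,-1],[0,0,0,0,-1],[0,0,0,0,-1]]]' && python3 - <<'E'
from h import *
np.set_printoptions(precision=3,suppress=True)
d=grab('wrist','w1');print(d['state']['position'],d['state']['tool_rot'])
for n,p in dict(t1=(.448,-.309,.0127),t2=(.445,-.21,.0127),big=(.594,-.167,.0127),jig=(.463,.045,.046)).items(): print(n,proj(d,np.array(p)))
E
```

```text
time: 0.98
position: [0.3987, -0.3139, 0.2225]
tool_rot: [3.113, 0.421, -0.0]
ft_force: [0.6, 0.0, 0.9]
grip_width: 0.999
grip_force: 0.0
time: 1.32
position: [0.4445, -0.2508, 0.2225]
tool_rot: [-3.112, -0.43, -0.0]
ft_force: [-0.8, -0.3, -1.3]
grip_width: 0.999
grip_force: 0.0
[ 0.444 -0.251  0.223] [-3.112 -0.43  -0.   ]
t1 [363.268 184.203]
t2 [287.625 165.627]
big [282.467  26.887]
jig [56.346 90.827]
```

View pics/w1.png

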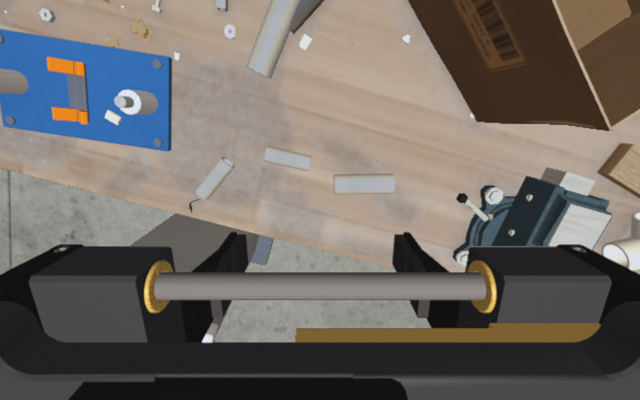

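```bash
python3 - <<'E'
from h import *
np.set_printoptions(precision=3,suppress=True)
d=load('w1'); im=cv2.cvtColor(d['pixels'],cv2.COLOR_RGB2BGR); hsv=cv2.cvtColor(im,cv2.COLOR_BGR2HSV)
for p in [(364,184),(364,178),(364,190),(364,200),(288,159),(215,178),(272,45)]: print(p,hsv[p[1],p[0]])
m=cv2.inRange(hsv,(0,0,60),(180,28,255)); m[230:]=0
for p in [(364,184),(288,159),(215,178),(272,45)]:
    n,l=cv2.connectedComponents(m); k=(l==l[p[1],p[0]]).astype(np.uint8)
    c=max(cv2.findContours(k,0,1)[0],key=cv2.contourArea)
    P=np.array([ray(d,*q[0],.015)[:2] for q in c],np.float32)*1000
    r=cv2.minAreaRect(P);print(p,cv2.minAreaRect(c),np.round(r[0],1),np.round(r[1],1),r[2])
E
```

```text
(364, 184) [111  18 188]
(364, 178) [ 37  13 175]
(364, 190) [ 68   6 179]
(364, 200) [ 14  44 175]
(288, 159) [111  18 187]
(215, 178) [111  18 187]
(272, 45) [ 54   7 178]
(364, 184) ((364.5, 191.0), (30.0, 61.0), 90.0) [ 440.  -312.7] [39.8 78.2] 15.767951011657715
(288, 159) ((286.6767883300781, 158.2220001220703), (47.604209899902344, 12.543754577636719), 12.804265975952148) [ 454.1 -206.8] [15.7 58.8] 2.7608189582824707
(215, 178) ((228.52828979492188, 163.17083740234375), (205.00579833984375, 126.09521484375), 64.65382385253906) [ 421.3 -143.8] [246.7 159.6] 39.96844482421875
(272, 45) ((269.03765869140625, 36.257511138916016), (22.44687271118164, 85.49022674560547), 20.72555923461914) [ 579.3 -155.4] [23.5 89.8] 81.09092712402344
```

```bash
python3 - <<'E'
from h import *
np.set_printoptions(precision=3,suppress=True)
d=load('w1'); im=cv2.cvtColor(d['pixels'],cv2.COLOR_RGB2BGR); hsv=cv2.cvtColor(im,cv2.COLOR_BGR2HSV)
print(hsv[165:210,364].tolist())
lab=cv2.cvtColor(im,cv2.COLOR_BGR2LAB).astype(int)
m=((lab[...,2]<133)&(hsv[...,2]>120)).astype(np.uint8)
for p in [(364,184),(288,159),(215,178)]:
    n,l=cv2.connectedComponents(m,connectivity=4); k=(l==l[p[1],p[0]]).astype(np.uint8)
    c=max(cv2.findContours(k,0,1)[0],key=cv2.contourArea)
    P=np.array([ray(d,*q[0],.0127)[:2] for q in c],np.float32)*1000
    r=cv2.minAreaRect(P);print(p,cv2.minAreaRect(c),np.round(r[0],1),np.round(r[1],1),r[2])
# jig: pin tops, V blocks at top view and wrist
t=load('top0')
for u,v in [(305,223),(357,215)]: print([np.round(ray(t,u,v,z)*1000,1) for z in(.046,.062)])
E
```

```text
[[15, 42, 156], [15, 42, 159], [16, 42, 162], [15, 44, 163], [14, 42, 164], [14, 43, 165], [15, 43, 166], [14, 41, 167], [14, 41, 163], [15, 37, 137], [17, 34, 149], [18, 28, 165], [26, 21, 172], [37, 13, 175], [60, 4, 176], [100, 9, 180], [108, 14, 184], [110, 16, 187], [110, 16, 187], [111, 18, 188], [113, 18, 188], [111, 18, 187], [111, 18, 187], [112, 15, 186], [105, 11, 182], [68, 6, 179], [37, 13, 177], [19, 25, 172], [16, 33, 160], [14, 42, 168], [14, 44, 174], [14, 44, 175], [14, 45, 175], [14, 44, 175], [15, 44, 175], [14, 44, 175], [14, 44, 175], [15, 46, 176], [15, 45, 176], [14, 46, 176], [14, 47, 175], [14, 47, 173], [15, 48, 174], [14, 48, 176], [14, 48, 177]]
(364, 184) ((364.5, 184.5), (13.0, 61.0), 90.0) [ 448.  -310.7] [17.1 78.4] 15.767910957336426
(288, 159) ((286.7049560546875, 158.2644805908203), (47.06899642944336, 10.387640953063965), 13.13402271270752) [ 453.7 -206.8] [13.1 58.3] 2.462979793548584
(215, 178) ((217.2692108154297, 172.8461456298828), (14.699555397033691, 59.907623291015625), 33.6900634765625) [ 410.9 -126.1] [17.6 80.3] 68.41919708251953
[array([452.9, 119.6,  46. ]), array([451.9, 119.3,  62. ])]
[array([471.5, -29.6,  46. ]), array([470.2, -28. ,  62. ])]
```

```bash
cat >> h.py <<'E'
def go(x,y,z,psi):
    from scipy.spatial.transform import Rotation as R
    s=ctrl.get_state();M=R.from_rotvec(s['tool_rot']).as_matrix();p=np.array(s['position'])
    cur=np.degrees(np.arctan2(M[1,0],M[0,0]))
    print('pos',np.round(p*1000,1),'psi',round(cur,2),'tilt',np.round(M[:2,2],4),'shift mm',np.round(M.T@(np.array([x,y,z])-p)*1000,1),'turn',round(-np.radians((psi-cur+180)%360-180),4),'q7',round(s['joint_positions'][6],2),'f',np.round(s['ft_force'],1),'w',round(s['grip_width'],3),'gf',round(s['grip_force'],1),'t',s['time'])
E
python3 -m crank '[[[-6.5,29.3,0,0,-1],[-6.5,29.3,0,0,-1],[0,0,0,0.12,-1],[0,0,0,0.12,-1],[0,0,0,0.12,-1],[0,0,0,0.12,-1],[0,0,0,0.12,-1],[0,0,0,0.12,-1],[0,0,0,0.12,-1],[0,0,0,0.12,-1]]]' 20 >/dev/null && python3 -m crank '[[[0,0,0,0.12,-1],[0,0,0,0.12,-1],[0,0,0,0.12,-1],[0,0,0,0.12,-1],[0,0,0,0.12,-1],[0,0,0,0,-1],[0,0,0,0,-1],[0,0,0,0,-1]]]' && python3 - <<'E'
from h import *
go(.448,-.3107,.002,-74.2)
d=grab('wrist','w2');im=cv2.cvtColor(d['pixels'],cv2.COLOR_RGB2BGR); hsv=cv2.cvtColor(im,cv2.COLOR_BGR2HSV)
lab=cv2.cvtColor(im,cv2.COLOR_BGR2LAB).astype(int)
q=proj(d,np.array([.448,-.3107,.0127])).astype(int);print(q)
m=((lab[...,2]<133)&(hsv[...,2]>120)).astype(np.uint8)
n,l=cv2.connectedComponents(m,connectivity=4); k=(l==l[q[1],q[0]]).astype(np.uint8)
c=max(cv2.findContours(k,0,1)[0],key=cv2.contourArea)
P=np.array([ray(d,*q[0],.0127)[:2] for q in c],np.float32)*1000
r=cv2.minAreaRect(P);print(cv2.minAreaRect(c),np.round(r[0],1),np.round(r[1],1),r[2])
E
```

```text
time: 2.87
position: [0.4455, -0.3143, 0.2224]
tool_rot: [2.51, -1.889, -0.001]
ft_force: [-0.1, 0.8, 0.4]
grip_width: 1.001
grip_force: 0.0
pos [ 445.5 -314.3  222.4] psi -73.91 tilt [-0.0005 -0.0001] shift mm [ -2.7  -3.5 220.4] turn 0.005 q7 -2.32 f [-0.1  0.8  0.4] w 1.001 gf 0.0 t 2.8667
[316 177]
((314.5, 179.5), (61.0, 13.0), 90.0) [ 449.7 -306.9] [16.3 79.6] 16.188400268554688
```

View pics/w2.png

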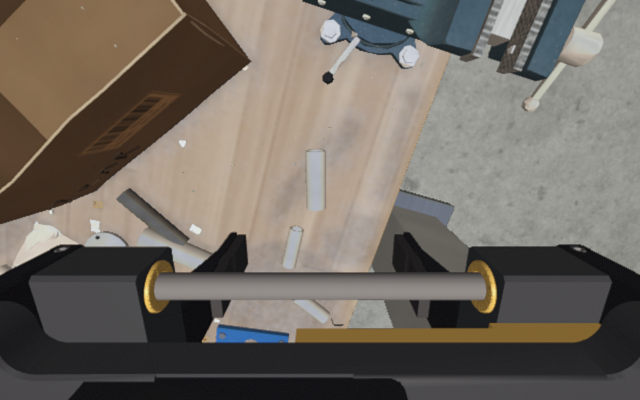

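```bash
python3 -m crank '[[[-4.3,-5,20,0,-1],[0,0,30,0,-1],[0,0,30,0,-1],[0,0,30,0,-1],[0,0,30,0,-1],[0,0,30,0,-1],[0,0,20,0,-1],[0,0,15,0,-1],[0,0,10,0,-1],[0,0,0,0,-1]]]' 20 && python3 -m crank '[[[0,0,4,0,-1],[0,0,0,0,-1],[0,0,0,0,1],[0,0,0,0,1],[0,0,0,0,1],[0,0,0,0,1],[0,0,0,0,1],[0,0,0,0,1],[0,0,0,0,1],[0,0,0,0,1]]]' 20 && python3 -c "
from h import *
go(.449,-.3087,.002,-74)"
```

```text
time: 3.75
position: [0.4482, -0.3071, 0.0054]
tool_rot: [2.51, -1.889, -0.007]
ft_force: [-0.2, 0.1, -0.4]
grip_width: 0.998
grip_force: 0.0
time: 4.58
position: [0.4498, -0.3079, 0.0036]
tool_rot: [2.509, -1.89, 0.0]
ft_force: [0.2, 0.2, 0.5]
grip_width: 0.48
grip_force: 0.0
pos [ 449.8 -307.9    3.6] psi -73.98 tilt [-0.     -0.0001] shift mm [0.6 1.  1.6] turn 0.0004 q7 -2.4 f [0.2 0.2 0.5] w 0.48 gf 0.0 t 4.5833
```

```bash
python3 -m crank '[[[0,0,0,0,1],[0,0,0,0,1],[0,0,0,0,1],[0,0,0,0,1],[0,0,0,0,1],[0,0,0,0,1]]]' 20 && python3 -m crank '[[[0,0,-5,0,1],[0,0,-15,0,1],[0,0,-25,0,1],[0,0,-25,0,1],[0,0,-25,0,1],[0,0,-20,0,1],[0,0,-10,0,1],[0,0,0,0,1],[0,0,0,0,1]]]' 20 && python3 - <<'E'
from h import *
go(.462,-.10,.13,7.1)
grab('wrist','w3')
im=cv2.imread('pics/w3.png');cv2.imwrite('pics/w3c.png',cv2.resize(im[120:330,200:440],None,fx=3,fy=2.5))
E
```

```text
time: 5.08
position: [0.4498, -0.3079, 0.0035]
tool_rot: [2.509, -1.89, -0.0]
ft_force: [-0.3, -0.4, -1.1]
grip_width: 0.281
grip_force: 20.0
time: 5.83
position: [0.4497, -0.3078, 0.1284]
tool_rot: [2.509, -1.89, 0.0]
ft_force: [0.4, 0.1, 0.0]
grip_width: 0.284
grip_force: 20.0
pos [ 449.7 -307.8  128.4] psi -73.98 tilt [ 0.0001 -0.0003] shift mm [-196.4  -69.1   -1.7] turn -1.4152 q7 -2.36 f [0.4 0.1 0. ] w 0.284 gf 20.0 t 5.8333
```

View pics/w3c.png

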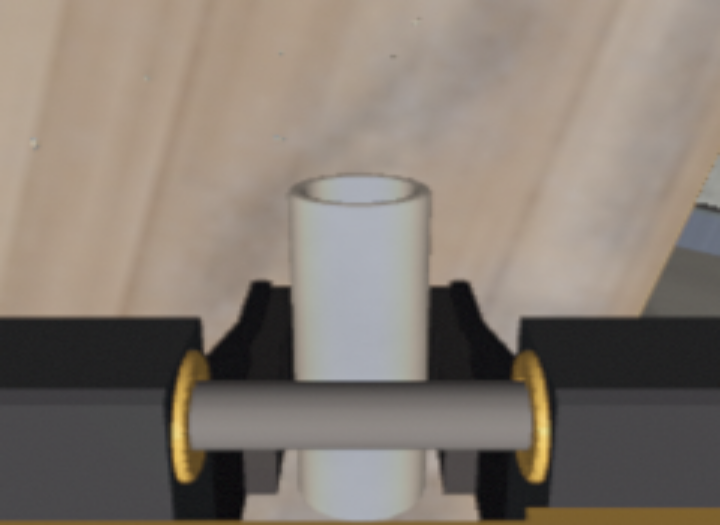

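```bash
python3 - <<'E'
from h import *
d=load('w3');C=np.array(d['T_tool_cam'])
def tr(u,v,z):
    r=C[:3,:3]@np.array([(u-d['cx'])/d['fx'],(v-d['cy'])/d['fy'],1]);o=C[:3,3];return np.round((o+r*(z-o[2])/r[2])*1000,1)
u=360/3+200
print(tr(u,202.8,-.0218),tr(u,189.4,.0036)); print(tr(u,327,-.0218),tr(u,327,-.0091),tr(u,327,.0036)); print(np.round(C,3))
E
```

```text
[ 36.7   0.5 -21.8] [36.8  0.5  3.6]
[-36.6   0.5 -21.8] [-47.2   0.5  -9.1] [-57.8   0.6   3.6]
[[ 0.001 -0.957 -0.289  0.081]
 [ 1.     0.     0.     0.   ]
 [-0.    -0.289  0.957 -0.162]
 [ 0.     0.     0.     1.   ]]
```

```bash
python3 -m crank '[[[-34.5,-7.9,-7.2,0,1],[-34.5,-7.9,-7.2,0,1],[-34.5,-7.9,-7.2,0,1],[-34.5,-7.9,-7.2,0,1],[-34.5,-7.9,-7.2,0,1],[-34.5,-7.9,-7.2,0,1],[-34.5,-7.9,-7.2,0,1],[-34.5,-7.9,-7.2,0,1],[-34.5,-7.9,-7.2,0,1],[-34.5,-7.9,-7.2,0,1]]]' 20 >/dev/null && python3 -m crank '[[[0,0,0,-0.118,1],[0,0,0,-0.118,1],[0,0,0,-0.118,1],[0,0,0,-0.118,1],[0,0,0,-0.118,1],[0,0,0,-0.118,1],[0,0,0,-0.118,1],[0,0,0,-0.118,1],[0,0,0,-0.118,1],[0,0,0,-0.118,1]]]' 20 >/dev/null && python3 -m crank '[[[0,0,0,-0.118,1],[0,0,0,-0.118,1],[0,0,0,0,1],[0,0,0,0,1],[0,0,0,0,1]]]' 20 && python3 - <<'E'
from h import *
go(.4622,.045,.1,7.1)
d=grab('wrist','w4')
for p in [(.4529,.1196,.062),(.4715,-.0296,.062),(.4622,.045,.046)]: print(proj(d,np.array(p)))
E
```

```text
time: 7.97
position: [0.4334, -0.0034, 0.196]
tool_rot: [-3.132, -0.192, -0.017]
ft_force: [0.3, -0.1, -1.0]
grip_width: 0.284
grip_force: 20.0
pos [433.4  -3.4 196. ] psi 7.0 tilt [0.0108 0.0045] shift mm [ 33.4 -44.2  96.6] turn -0.0018 q7 -1.35 f [ 0.3 -0.1 -1. ] w 0.284 gf 20.0 t 7.9667
[198.79484427 158.17951312]
[349.77508326 158.04443141]
[276.50362594 155.8957619 ]
```

View pics/w4.png

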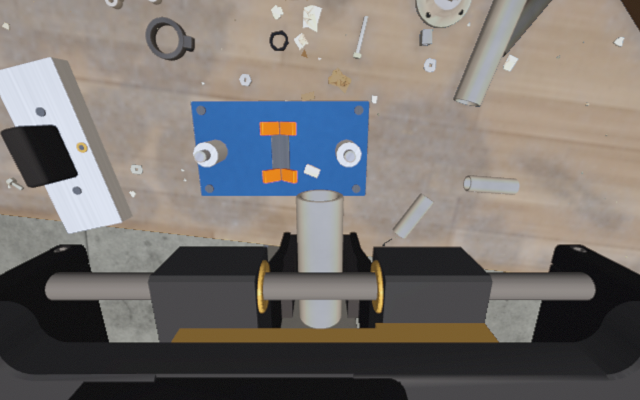

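```bash
python3 - <<'E'
from h import *
d=load('w4'); im=cv2.cvtColor(d['pixels'],cv2.COLOR_RGB2BGR); hsv=cv2.cvtColor(im,cv2.COLOR_BGR2HSV)
def bl(m,z,a,mrg=0):
    for c in cv2.findContours(m,cv2.RETR_EXTERNAL,cv2.CHAIN_APPROX_NONE)[0]:
        if cv2.contourArea(c)<a: continue
        P=np.array([ray(d,*q[0],z)[:2] for q in c],np.float32)*1000
        r=cv2.minAreaRect(P);print(np.round(cv2.minAreaRect(c)[0]),np.round(r[0],1),np.round(r[1],1),round(r[2],1))
m=cv2.inRange(hsv,(100,120,60),(125,255,255)); m=cv2.morphologyEx(m,cv2.MORPH_CLOSE,np.ones((5,5)));print('blue');bl(m,.01,3000)
print('or');bl(cv2.inRange(hsv,(3,150,150),(18,255,255)),.0363,100)
crop=np.hstack([cv2.resize(im[130:180,185:235],None,fx=7,fy=7,interpolation=cv2.INTER_CUBIC),cv2.resize(im[130:180,325:375],None,fx=7,fy=7,interpolation=cv2.INTER_CUBIC)])
cv2.imwrite('pics/w4c.png',crop)
E
```

```text
blue
[280. 148.] [464.1  44.7] [108.2 197.7] 7.1
or
[280. 176.] [439.6  41.3] [14.5 36.7] 7.1
[288. 128.] [491.3  37.2] [12.3 16.1] 7.0
[269. 128.] [488.9  56.4] [12.3 19.1] 7.0
```

View pics/w4c.png

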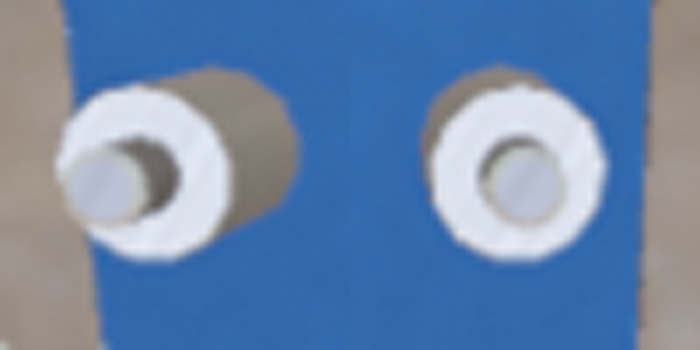

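```bash
python3 - <<'E'
from h import *
d=load('w4')
for z,a,b in[(.046,(205.7,154.7),(349.1,154.7)),(.062,(199.7,156.6),(349.7,156.7))]:
    a=ray(d,*a,z)*1000;b=ray(d,*b,z)*1000;e=a-b;print(a.round(1),b.round(1),((a+b)/2).round(1),np.linalg.norm(e).round(1),np.degrees(np.arctan2(-e[0],e[1])).round(2))
E
```

```text
[454.3 118.7  46. ] [472.8 -30.2  46. ] [463.6  44.2  46. ] 150.0 7.05
[454.6 118.7  62. ] [472.8 -29.3  62. ] [463.7  44.7  62. ] 149.2 7.02
```

```bash
python3 -m crank '[[[12,-14.6,5,0,1],[12,-14.6,10,0,1],[12,-14.6,20,0,1],[0,0,30,0,1],[0,0,20,0,1],[0,0,10,0,1],[0,0,0,0,1],[0,0,0,0,1],[0,0,0,0,1]]]' 20 >/dev/null; python3 -c "
from h import *
go(.4638,.0445,.031,7.05)"
```

```text
pos [466.3  44.7 103.6] psi 7.1 tilt [0.0142 0.0035] shift mm [-3.6  0.  72.5] turn 0.0009 q7 -1.67 f [-0.2  0.5 -0.7] w 0.281 gf 20.0 t 8.7667
```

```bash
python3 -c "
from h import *
print(ctrl.get_state()['joint_positions'].round(3))"
```

```text
[ 0.868  0.098 -1.046  2.014  0.096  1.065 -1.668]
```

```bash
python3 -m crank '[[[-1.8,0,10,0,1],[-1.8,0,20,0,1],[0,0,20,0,1],[0,0,10,0,1],[0,0,6,0,1],[0,0,0,0,1],[0,0,0,0,1]]]' 20; python3 -c "
from h import *
go(.4638,.0445,.030,7.05)"
```

```text
time: 9.35
position: [0.463, 0.0449, 0.0368]
tool_rot: [-3.132, -0.196, -0.02]
ft_force: [0.5, 0.9, 0.0]
grip_width: 0.282
grip_force: 20.0
pos [463.   44.9  36.8] psi 7.17 tilt [0.0128 0.0041] shift mm [0.7 0.5 6.8] turn 0.0021 q7 -1.79 f [0.5 0.9 0. ] w 0.282 gf 20.0 t 9.35
```

```bash
python3 -m crank '[[[0.7,0.3,2,0,1],[0,0,2,0,1],[0,0,2,0,1],[0,0,1,0,1],[0,0,0,0,1],[0,0,0,0,1]]]' 20; python3 -c "
from h import *
go(.4638,.0445,.030,7.05)"
```

```text
time: 9.85
position: [0.464, 0.0449, 0.0299]
tool_rot: [-3.132, -0.196, -0.021]
ft_force: [0.6, 1.4, 4.0]
grip_width: 0.284
grip_force: 20.0
pos [464.   44.9  29.9] psi 7.17 tilt [0.0134 0.0041] shift mm [-0.3  0.3 -0.1] turn 0.0021 q7 -1.8 f [0.6 1.4 4. ] w 0.284 gf 20.0 t 9.85
```

```bash
python3 -m crank '[[[0,0,0,0,0.1],[0,0,0,0,0],[0,0,0,0,-0.1],[0,0,0,0,-0.1],[0,0,0,0,-0.1],[0,0,0,0,-0.1]]]' 20; python3 -m crank '[[[0,0,-10,0,-0.1],[0,0,-20,0,-0.1],[0,0,-25,0,-0.1],[0,0,-25,0,-0.1],[0,0,-25,0,-0.1],[-10,0,-25,0,-0.1],[-15,0,-20,0,-0.1],[-10,0,-10,0,-0.1],[0,0,0,0,-1],[0,0,0,0,-1]]]'; python3 - <<'E'
from h import *
go(.43,.297,.2,19.6)
print(ctrl.get_state()['joint_positions'].round(3))
d=grab('wrist','w5');im=cv2.cvtColor(d['pixels'],cv2.COLOR_RGB2BGR)
q=proj(d,np.array([.4637,.0445,.0383])).astype(int);print(q)
u,v=q;u0,v0=u-150,max(v-70,0);cv2.imwrite('pics/w5c.png',cv2.resize(im[v0:v0+140,u0:u0+200],None,fx=4,fy=4,interpolation=cv2.INTER_CUBIC));print(u0,v0)
E
```

```text
time: 10.35
position: [0.4631, 0.0444, 0.0292]
tool_rot: [-3.132, -0.196, -0.019]
ft_force: [0.3, 0.3, 0.4]
grip_width: 0.538
grip_force: 0.0
time: 11.18
position: [0.4271, 0.0393, 0.1896]
tool_rot: [-3.135, -0.195, -0.023]
ft_force: [0.1, -0.3, 0.1]
grip_width: 0.631
grip_force: 0.0
pos [427.1  39.3 189.6] psi 7.14 tilt [0.0143 0.0012] shift mm [  35.1 -255.4  -10.1] turn -0.2175 q7 -1.4 f [ 0.1 -0.3  0.1] w 0.631 gf 0.0 t 11.1833
[ 0.957 -0.208 -0.979  1.991 -0.182  1.258 -1.404]
[317 153]
167 83
```

View pics/w5c.png

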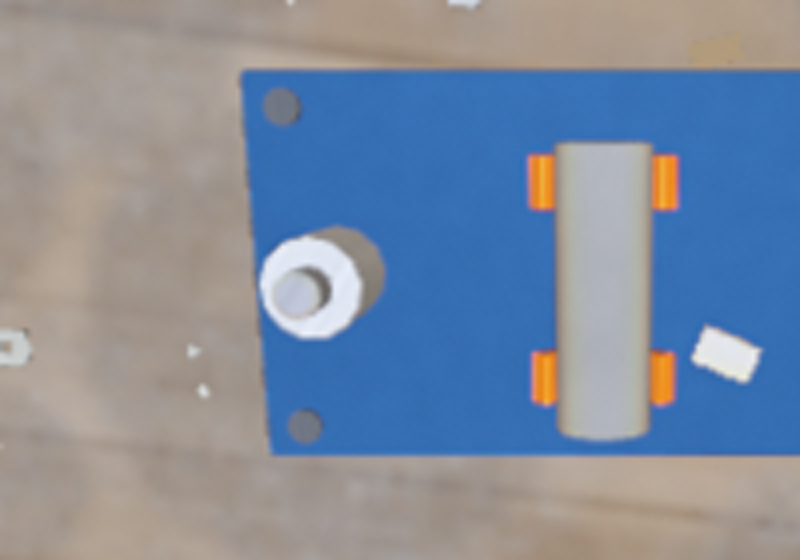

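```bash
python3 - <<'E'
from h import *
d=load('w5')
f=lambda u,v,z: (ray(d,167+u/4,83+v/4,z)*1000).round(1)
print(f(603,142,.051),f(603,142,.0383),f(603,440,.051))
print(f(603,154,.0363),f(603,210,.0363),f(603,351,.0363),f(603,405,.0363)); print(f(311,288,.046),f(298,293,.062))
E
```

```text
[499.4  48.9  51. ] [499.2  49.   38.3] [424.9  39.7  51. ]
[496.2  48.6  36.3] [482.3  46.9  36.3] [445.5  42.4  36.3] [430.8  40.5  36.3]
[454.2 118.7  46. ] [455.2 118.1  62. ]
```

```bash
python3 -m crank '[[[0.4,-34,-1.5,0,-1],[0.4,-34,-1.5,0,-1],[0.4,-34,-1.5,0,-1],[0.4,-34,-1.5,0,-1],[0.4,-34,-1.5,0,-1],[0.4,-34,-1.5,0,-1],[0.4,-34,-1.5,0,-1],[0,0,0,-0.109,-1],[0,0,0,-0.109,-1],[0,0,0,0,-1]]]' >/dev/null; python3 -m crank '[[[0,0,0,0,-1],[0,0,0,0,-1]]]' >/dev/null;python3 - <<'E'
from h import *
go(.43,.297,.2,19.6)
print(ctrl.get_state()['joint_positions'].round(3))
d=grab('wrist','w6');im=cv2.cvtColor(d['pixels'],cv2.COLOR_RGB2BGR)
hsv=cv2.cvtColor(im,cv2.COLOR_BGR2HSV)
q=proj(d,np.array([.43,.297,.066]));print('pred',q)
def bl(m,z,a):
    for c in cv2.findContours(m,cv2.RETR_EXTERNAL,cv2.CHAIN_APPROX_SIMPLE)[0]:
        if cv2.contourArea(c)<a: continue
        P=np.array([ray(d,*q[0],z)[:2] for q in c],np.float32)*1000
        r=cv2.minAreaRect(P);print(cv2.boundingRect(c),np.round(r[0],1),np.round(r[1],1),round(r[2],1))
print('blk');bl(cv2.inRange(hsv[:240],(0,0,0),(180,255,50)),.066,300)
print('wht');bl(cv2.morphologyEx(cv2.inRange(hsv[:240],(0,0,205),(180,20,255)),cv2.MORPH_OPEN,np.ones((3,3))),.022,1500)
E
```

```text
pos [400.  271.3 199.8] psi 19.48 tilt [0.0111 0.0038] shift mm [ 36.9 -14.2   0.2] turn -0.0021 q7 -1.89 f [-0.6  0.3  0.8] w 1.0 gf 0.0 t 12.2333
[ 0.726  0.029 -1.373  1.858  0.034  1.266 -1.887]
pred [304.16592015 155.6231117 ]
blk
(582, 0, 58, 32) [640.3  82.1] [22.7 57.6] 9.9
(532, 0, 108, 40) [625.4 100.8] [ 20.7 105.9] 7.5
wht
```

View pics/w6.png

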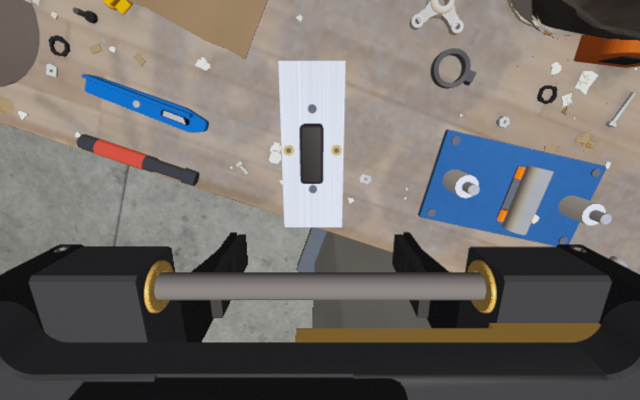

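```bash
python3 - <<'E'
from h import *
d=load('w6');im=cv2.cvtColor(d['pixels'],cv2.COLOR_RGB2BGR);hsv=cv2.cvtColor(im,cv2.COLOR_BGR2HSV)
roi=np.zeros(im.shape[:2],np.uint8);roi[40:236,265:360]=1
def bl(m,z):
    c=max(cv2.findContours(m*roi,cv2.RETR_EXTERNAL,cv2.CHAIN_APPROX_NONE)[0],key=cv2.contourArea)
    P=np.array([ray(d,*q[0],z)[:2] for q in c],np.float32)*1000
    r=cv2.minAreaRect(P);print(cv2.boundingRect(c),np.round(r[0],1),np.round(r[1],1),round(r[2],1))
bl(cv2.inRange(hsv,(0,0,0),(180,255,95)),.066); bl(cv2.inRange(hsv,(0,0,185),(180,22,255)),.022)
P=np.array([ray(d,*q,.022)[:2]*1000 for q in[(279,61),(345,61),(343,227),(285,227)]],np.float32);print(P.mean(0),cv2.minAreaRect(P))
E
```

```text
(300, 124, 23, 60) [433.5 291. ] [58.3 21.7] 19.6
(269, 61, 77, 167) [430. 297.] [185.9  85.1] 19.4
[432.63055 289.53876] ((432.765625, 289.148193359375), (185.92201232910156, 70.73777770996094), 19.59438705444336)
```

```bash
python3 -m crank '[[[17.7,-3.4,5,0,-1],[17.8,-3.5,15,0,-1],[0,0,25,0,-1],[0,0,25,0,-1],[0,0,25,0,-1],[0,0,20,0,-1],[0,0,10,0,-1],[0,0,0,0,-1],[0,0,0,0,-1]]]'>/dev/null; python3 -c "
from h import *
go(.4331,.2903,.027,19.5)
print(ctrl.get_state()['joint_positions'].round(3))"
```

```text
pos [432.9 290.3  76.1] psi 19.6 tilt [0.0123 0.0036] shift mm [-0.4  0.1 49.1] turn 0.0017 q7 -2.2 f [-0.5 -0.1 -0. ] w 0.997 gf 0.0 t 13.0333
[ 0.378  0.398 -1.182  1.919  0.424  1.092 -2.204]
```

```bash
python3 -m crank '[[[-0.5,0,20,0,-1],[-0.3,0,15,0,-1],[0,0,9,0,-1],[0,0,4,0,-1],[0,0,0,0,-1],[0,0,0,0,1],[0,0,0,0,1],[0,0,0,0,1],[0,0,0,0,1],[0,0,0,0,1]]]' 45 >/dev/null; python3 -m crank '[[[0,0,0,0,1],[0,0,0,0,1],[0,0,0,0,1],[0,0,0,0,1],[0,0,0,0,1],[0,0,0,0,1],[0,0,0,0,1],[0,0,0,0,1]]]' 45 >/dev/null; python3 -c "
from h import *
go(.4331,.2903,.027,19.5)"
```

```text
pos [432.1 290.8  27.5] psi 19.68 tilt [0.0115 0.0042] shift mm [0.8 0.8 0.5] turn 0.0031 q7 -2.26 f [-1.2  1.3 -0.3] w 0.278 gf 45.0 t 14.5333
```

```bash
python3 -m crank '[[[0,0,-8,0,1],[0,0,-18,0,1],[0,0,-25,0,1],[0,0,-25,0,1],[0,0,-25,0,1],[0,0,-18,0,1],[0,0,-6,0,1],[0,0,0,0,1]]]' 45 ; python3 -m crank '[[[-5.3,24.2,0,0,1],[-5.3,24.2,0,0,1],[-5.3,24.2,0,0,1],[-5.3,24.2,0,0,1],[-5.3,24.2,0,0,1],[-5.3,24.2,0,0,1],[-5.3,24.2,0,0,1],[-5.3,24.2,0,0,1],[-5.3,24.2,0,0,1],[-5.3,24.2,0,0,1]]]'  >/dev/null; python3 -c "
from h import *
go(.4636,.0445,.12,97.05)
print(ctrl.get_state()['joint_positions'].round(3))"
```

```text
time: 15.2
position: [0.4315, 0.29, 0.1537]
tool_rot: [-3.095, -0.536, -0.023]
ft_force: [-0.3, 0.3, -3.5]
grip_width: 0.267
grip_force: 45.0
pos [460.9  42.5 150.5] psi 19.64 tilt [0.0091 0.0026] shift mm [ 3.  -1.  30.6] turn -1.3511 q7 -1.36 f [ 1.  -0.2 -4.4] w 0.271 gf 45.0 t 16.0333
[ 1.091e+00  2.000e-03 -1.218e+00  1.966e+00  1.000e-03  1.165e+00
 -1.356e+00]
```

Now turn over the jig (10+2 rows of about −0.1126).

```bash
python3 -m crank '[[[0,0,0,-0.1,1],[0,0,0,-0.115,1],[0,0,0,-0.115,1],[0,0,0,-0.115,1],[0,0,0,-0.115,1],[0,0,0,-0.115,1],[0,0,0,-0.115,1],[0,0,0,-0.115,1],[0,0,0,-0.115,1],[0,0,0,-0.115,1]]]' 45 >/dev/null; python3 -m crank '[[[0,0,0,-0.115,1],[0,0,0,-0.1,1],[0,0,0,0,1],[0,0,0,0,1],[0,0,0,0,1],[0,0,0,0,1]]]'  >/dev/null; python3 - <<'E'
from h import *
go(.4636,.0445,.12,97.05)
print(ctrl.get_state()['joint_positions'].round(3))
d=grab('wrist','w7')
E
```

```text
pos [462.   44.2 151.6] psi 96.92 tilt [0.0109 0.0037] shift mm [ 0.   1.3 31.6] turn -0.0022 q7 -0.01 f [-0.9  0.1 -4. ] w 0.274 gf 45.0 t 17.3667
[ 1.095e+00  4.000e-03 -1.225e+00  1.964e+00  1.000e-03  1.165e+00
 -1.000e-02]
```

View pics/w7.png

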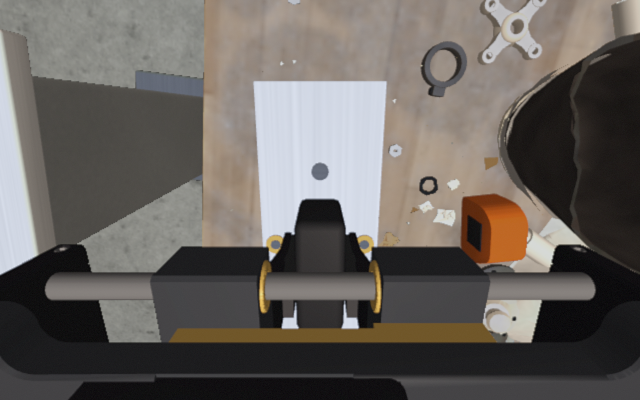

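```bash
python3 - <<'E'
from h import *
d=load('w7');C=np.array(d['T_tool_cam']);im=d['pixels'].astype(int)
def tr(u,v,z):
    r=C[:3,:3]@np.array([(u-d['cx'])/d['fx'],(v-d['cy'])/d['fy'],1]);o=C[:3,3];return ((o+r*(z-o[2])/r[2])*1000).round(1)
g=im.sum(2);sat=im.max(2)-im.min(2)
m=(sat<30)&(g>600)
for v in(95,120,150): 
    c=np.where(m[v,220:420])[0]+220; print(v,c.min(),c.max()+1,tr(c.min(),v,.0055),tr(c.max()+1,v,.0055))
for u in(265,320,375):
    r=np.where(m[60:150,u])[0]+60; print(u,r.min(),tr(u,r.min(),.0055))
k=(g<450)[155:190,300:340];ys,xs=np.where(k);print('hole',xs.mean()+300.5,ys.mean()+155.5,tr(xs.mean()+300,ys.mean()+155,.0055))
E
```

```text
95 255 385 [ 85.7 -34.4   5.5] [85.7 34.5  5.5]
120 256 384 [ 72.9 -34.7   5.5] [72.9 34.7  5.5]
150 258 392 [ 56.7 -34.6   5.5] [56.7 40.2  5.5]
265 82 [ 92.1 -28.8   5.5]
320 82 [92.2  0.   5.5]
375 82 [92.2 28.8  5.5]
hole 320.1053811659193 171.60762331838566 [44.8 -0.2  5.5]
```

```bash
python3 -m crank '[[[0,0.6,10,-0.002,1],[0,0,15,0,1],[0,0,15,0,1],[0,0,10,0,1],[0,0,3,0,1],[0,0,0,0,1],[0,0,0,0,1],[0,0,0,0,1],[0,0,0,0,1]]]' 45 >/dev/null; python3 -c "
from h import *
for i in range(1): go(.4634,.0445,.09,97.05)"
```

```text
pos [464.3  44.4  99.8] psi 97.11 tilt [0.0132 0.0029] shift mm [ 0.2 -1.   9.8] turn 0.0011 q7 -0.14 f [ 0.4  0.1 -3.5] w 0.271 gf 45.0 t 18.1667
```

```bash
python3 -m crank '[[[0.1,-0.7,3,0,1],[0,0,3,0,1],[0,0,2,0,1],[0,0,0,0,1],[0,0,0,0,1]]]' 45 ; python3 -m crank '[[[0,0,1.5,0,1],[0,0,1.5,0,1],[0,0,1,0,1],[0,0,0,0,1],[0,0,0,0,1]]]' 45;  python3 -c "
from h import *
s=ctrl.get_state();print(s['torque'])
go(.4634,.0445,.0735,97.05)"
```

```text
time: 18.58
position: [0.4628, 0.0446, 0.0908]
tool_rot: [2.075, 2.351, 0.016]
ft_force: [0.3, 0.7, -3.7]
grip_width: 0.273
grip_force: 45.0
time: 19.0
position: [0.463, 0.0446, 0.087]
tool_rot: [2.075, 2.351, 0.016]
ft_force: [0.1, 0.5, -3.0]
grip_width: 0.272
grip_force: 45.0
[-0.0122543  -0.1311126   0.01165194]
pos [463.   44.6  87. ] psi 97.14 tilt [0.0116 0.0038] shift mm [-0.2  0.2 13.5] turn 0.0016 q7 -0.17 f [ 0.1  0.5 -3. ] w 0.272 gf 45.0 t 19.0
```

```bash
python3 -m crank '[[[0,0,1.5,0,1],[0,0,1.5,0,1],[0,0,1,0,1],[0,0,0,0,1],[0,0,0,0,1]]]' 45 ; python3 -m crank '[[[0,0,1.5,0,1],[0,0,1.5,0,1],[0,0,1,0,1],[0,0,0,0,1],[0,0,0,0,1]]]' 45;  python3 -c "
from h import *
s=ctrl.get_state();print(s['torque'])
go(.4634,.0445,.0735,97.05)"
```

```text
time: 19.42
position: [0.463, 0.0446, 0.0829]
tool_rot: [2.075, 2.351, 0.016]
ft_force: [0.1, 1.0, -3.8]
grip_width: 0.269
grip_force: 45.0
time: 19.83
position: [0.4631, 0.0447, 0.0789]
tool_rot: [2.075, 2.351, 0.016]
ft_force: [0.8, -0.4, -4.8]
grip_width: 0.273
grip_force: 45.0
[-0.05329209 -0.10611924  0.01801591]
pos [463.1  44.7  78.9] psi 97.14 tilt [0.0115 0.0037] shift mm [-0.2  0.2  5.4] turn 0.0016 q7 -0.19 f [ 0.8 -0.4 -4.8] w 0.273 gf 45.0 t 19.8333
```

```bash
python3 -m crank '[[[0,0,1.5,0,1],[0,0,1.5,0,1],[0,0,0,0,1],[0,0,0,0,1]]]' 55 ; python3 -m crank '[[[0,0,1,0,1],[0,0,1,0,1],[0,0,0,0,1],[0,0,0,0,1]]]' 55;  python3 -c "
from h import *
s=ctrl.get_state();print(s['torque'])
go(.4634,.0445,.0735,97.05)"
```

```text
time: 20.17
position: [0.4632, 0.0446, 0.0762]
tool_rot: [2.075, 2.351, 0.016]
ft_force: [-1.0, -0.5, 2.2]
grip_width: 0.276
grip_force: 55.0
time: 20.5
position: [0.4633, 0.0446, 0.0743]
tool_rot: [2.075, 2.35, 0.016]
ft_force: [-2.4, -0.1, 5.7]
grip_width: 0.27
grip_force: 55.0
[-0.0958895   0.82987141 -0.00326438]
pos [463.3  44.6  74.3] psi 97.13 tilt [0.0115 0.0034] shift mm [-0.1  0.1  0.8] turn 0.0014 q7 -0.2 f [-2.4 -0.1  5.7] w 0.27 gf 55.0 t 20.5
```

```bash
python3 -m crank '[[[0,0,0.8,0,1],[0,0,0,0,1],[0,0,0,0,1]]]' 55 ; python3 -m crank '[[[0,0,0.8,0,1],[0,0,0,0,1],[0,0,0,0,1]]]' 55;  python3 -c "
from h import *
s=ctrl.get_state();print(s['torque'])
go(.4634,.0445,.0735,97.05)"
```

```text
time: 20.75
position: [0.4633, 0.0444, 0.0739]
tool_rot: [2.075, 2.35, 0.015]
ft_force: [-3.4, -1.2, 10.3]
grip_width: 0.27
grip_force: 55.0
time: 21.0
position: [0.4635, 0.0443, 0.0735]
tool_rot: [2.076, 2.35, 0.014]
ft_force: [-6.6, -2.5, 15.0]
grip_width: 0.273
grip_force: 55.0
[0.05138824 1.6411519  0.10023086]
pos [463.5  44.3  73.5] psi 97.09 tilt [0.0109 0.0027] shift mm [ 0.2 -0.   0. ] turn 0.0007 q7 -0.2 f [-6.6 -2.5 15. ] w 0.273 gf 55.0 t 21.0
```

```bash
python3 -m crank '[[[0,-0.3,1,0,1],[0,0,0,0,1],[0,0,0,0,1]]]' 60 ; python3 -m crank '[[[0,-0.3,1,0,1],[0,0,0,0,1],[0,0,0,0,1]]]' 60;  python3 -c "
from h import *
s=ctrl.get_state();print(s['torque'])
go(.4634,.0445,.0735,97.05)"
```

```text
time: 21.25
position: [0.4635, 0.0443, 0.0734]
tool_rot: [2.076, 2.349, 0.014]
ft_force: [-7.8, -3.1, 24.3]
grip_width: 0.272
grip_force: 60.1
time: 21.5
position: [0.4636, 0.0442, 0.0734]
tool_rot: [2.076, 2.349, 0.013]
ft_force: [-10.3, -3.4, 32.0]
grip_width: 0.271
grip_force: 60.1
[-0.08469675  3.21063719  0.08732198]
pos [463.6  44.2  73.4] psi 97.07 tilt [0.0107 0.0015] shift mm [ 0.3 -0.1 -0.1] turn 0.0003 q7 -0.2 f [-10.3  -3.4  32. ] w 0.271 gf 60.1 t 21.5
```

```bash
python3 -m crank '[[[0,0,0.2,0,1],[0,0,0,0,1],[0,0,0,0,1],[0,0,0,0,1],[0,0,0,0,1],[0,0,0,0,1]]]' 60;  python3 - <<'E'
from h import *
d=grab('wrist','w8');C=np.array(d['T_tool_cam']);im=d['pixels'].astype(int)
sat=im.max(2)-im.min(2);m=(sat<30)&(im.sum(2)>600)
for u in(265,320,375): print(u,np.where(m[60:150,u])[0].min()+60)
for v in(95,120): c=np.where(m[v,220:420])[0]+220;print(v,c.min(),c.max()+1)
go(.4634,.0445,.0735,97.05)
E
```

```text
time: 22.0
position: [0.4636, 0.0443, 0.0734]
tool_rot: [2.076, 2.349, 0.013]
ft_force: [-11.8, -3.9, 34.7]
grip_width: 0.274
grip_force: 60.1
265 81
320 81
375 81
95 254 385
120 255 384
pos [463.6  44.2  73.4] psi 97.07 tilt [0.0106 0.0014] shift mm [ 0.3 -0.1 -0.1] turn 0.0003 q7 -0.2 f [-12.   -3.6  35.6] w 0.267 gf 60.1 t 22.05
```

The cover is stopped solidly at z = 73.4 mm (expected 73.5 mm), with a steady 35 N push.

```bash
python3 -c "
from bench import job
print(job.close_job())"
```

```text
the job is handed in; nothing more can be done
None
```

The job is handed in at about 22 s: the tube lies in the V-blocks about 1.4 mm off centre by my last measurement (not corrected), and the cover is over both pins and held down on its posts with about 35 N; I viewed 11 pictures, one over the limit of 10.

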